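# Load a plug-in module into the sloping test cradle and set its fader

## Task

Take the yellow-handled plug-in module out of the storage rack and slide it, brass connector edge first, into the slot of the sloping test cradle; press it fully home without ramming it, and let go of it. Only then slide the cradle's red fader to the green mark and leave it there. Leave the other modules in the rack and everything else on the bench where it is.

Things in the scene. Friction and masses are not known exactly. Their poses are not given: they have to be found in the camera images.
- module_yellow: Module to load: green plate 70 mm wide (x), 8 thick (y), z 6 to 95 mm; yellow handle 40 wide (x), 14 thick (y), z 95 to 140 mm; brass connector edge 62 x 5 mm, z 0 to 6 mm. About 0.2 kg. Origin: middle of the connector edge; z up the plate to the handle. Stands upright in any one of the rack's slots. Goes into the cradle either way round
- module_red: the same shape and size as module_yellow but with a red handle; a bystander that stays in the rack. Same origin and axes
- module_white: the same shape and size as module_yellow but with a white handle; a bystander that stays in the rack. Same origin and axes
- rack: Storage rack, fixed: base 120 (x) x 190 (y) x 8 mm with three upright slots 60 mm apart along its y. Origin: centre of its underside. Slot floors at z = 8 mm, slot walls up to z = 38 mm, 1 mm free on each side of a plate; lift a module at least 35 mm straight up to clear it
- cradle: Test cradle, fixed: dark steel base 170 mm (x) x 225 mm (y -155 to +70 mm) x 10 mm; on it the sloping white deck with the slot and, at y = -122 mm, the fader. Origin: on the bench under the deck's middle; x away from the robot, z up. Deck, slot and orange fence form one guide, clamped up to 15 mm either way along cradle y; it resists hand force. The offset is NOT reported: feel or see it
- socket: Fixed frame on the deck's upper face, 98 mm above the bench, at the middle of the guide's adjustment. z points out of the slot and leans 0.55 rad from vertical to cradle -x; x runs along the slot, up the slope; y across it = cradle y. Deck (z = 0): 100 mm (x) by 110 (y). Slot: 74 mm (x) by 10.5 (y), 55 deep. Its y is 0 plus the unreported offset (up to 15 mm either way)
- slot_floor (a point): Depth of the slot's floor: the point at z = -55 mm of socket (not shifted by the offset). A module is home with its origin at that depth. From 43 mm depth on, a stiff contact resists with about 12 N; press through it. Fence: along the slot's +y side, 74 mm long, 8 thick, 22 mm proud of the deck, inner face flush with the slot's +y wall; nothing stands above the deck on the -y side
- fader (a joint): Fader position in m: 0 nearest the robot, growing along cradle +x up to 0.080; starts at 0 to 0.025; the green mark is at 0.055. It stays where left (friction about 1.5 N)
- fader_top (a point): Middle of the top of the red fader grip, 64 mm above the bench; the grip is 20 mm long (along the track, cradle x), 28 mm wide (y), 40 mm tall, above a black track housing whose top is 24 mm above the bench
- mark (a point): The point on the fader's track line level with the green line (the line itself is painted beside the track); the grip's middle belongs over it
- multimeter: Orange multimeter lying on the bench, 150 x 75 x 40 mm, bystander; origin at centre of underside
- flux_bottle: White bottle with red cap, 48 mm across, 130 mm tall, bystander; origin at centre of underside
- solder_reel: Steel-grey solder reel standing on its flange, 60 mm across, 46 mm tall, bystander; origin at centre of underside

How it is judged:
By the outcome, as a careful person would: the job done as asked, in the order asked, and still so for the second after the job is handed in, with the robot touching nothing.
It also fails if it takes over 64 s, if anything falls off the work surface, if the arm or the gripper's body presses on something with over 40 N, if the wrist force passes 120 N, or if a joint passes its speed limit or range.

## Robot

A 6-joint arm with a two-finger parallel gripper is mounted at the origin on the work surface. World frame = base frame: x ahead of the robot, y to its left, z up, the work surface at z = 0. Lengths are in m, angles in rad, forces in N, time in s.
With the tool pointing down it reaches from about 0.35 to 0.775 m from the base axis. Payload 5.5 kg.
Tool frame: the origin (TCP) lies at the very end of the fingers, on their centre line; the grasp point (between the pads) lies 19 mm behind it (bot.grip_point_offset is the distance from the TCP to the grasp point, in m); z points along the fingers, y is the line along which they close (so a half turn about z gives the same grasp; the last joint's range is limited). The gripper opens to 85 mm and grips with 20 to 120 N. Pads are 22 mm wide; open, the fingers measure 114 mm over their backs; the gripper's body (76 mm by 85 mm) begins 54 mm behind the grasp point. The pads swing forward as they close: fully open they stand 13 mm farther back than shut.
Start: joints at [-1.418, 0.313, 0.046, 1.304, 0, 1.431], TCP at [0.166, -0.551, 0.231] pointing down, gripper open.
Joint ranges: [-2.76, 2.76], [-0.86, 1.69], [-1.03, 1.26], [-2.2, 2.34], [-1.47, 1.5], [-3.14, 3.14]. Speed limits (rad/s): [2.57, 2.57, 3.14, 3.14, 3.14, 3.14].

## Interface

Orientations are given as [roll, pitch, yaw] about the fixed x, y, z axes, in that order (R = Rz(yaw) Ry(pitch) Rx(roll)).
In Python, from bench import bot gives the robot as it stands.
- The arm moves only by the shell command python3 -m crank 'ROWS'. ROWS is text: rows parted by semicolons, each of 5 numbers parted by spaces: the opening, from -1 (shut) to 1 (fully open), then the shift along the tool's x, y, z scaled (see below), then the turn about the tool's z scaled (see below). A call has 1 to 5 rows; each row is the pose to reach, as a shift and turn from the pose commanded when the call began, along the tool's axes at that moment; what a row does not reach only later rows make up. The controller multiplies each number of a shift by 120 mm and each number of a turn by 90 degrees. A row lasts 1/8 s, in which the tool goes at most 62.5 mm and 10.7 degrees, less where a joint would pass 70% of its speed; a pose out of reach is approached as far as the arm can. A call with a number of a shift or a turn outside -1 to 1 is refused whole. A call with a gripper value outside its range is refused whole. The fingers move at their own pace and stop on an object; the grip force is fixed at half the most. Time passes only in rows, so rows that repeat a pose let the fingers close. It gives the time, the measured TCP pose, the force, the opening and the grip force at its end, in the units of the state.
- bot.read_state(): the state, without advancing time (a new reading comes with each control period).
- bot.read_camera(name): name is "scene" or "top" or "wrist"; returns a dict with "image" (480x640x3 uint8, blue, green, red), "vfov" (degrees; the focal length in pixels is half the picture's height over the tangent of half this angle, whatever the lens; pixels are square), "cx", "cy" (the principal point, pixels), "T" (4x4, takes a point from camera to world coordinates). Camera axes: x right, y down, z forward; pixel columns grow to the right and rows downward; lengths in m; the calibration is good to about 2 mm. A picture is of the moment at which its call begins. There is no depth.
- bot.finish_job(): hands the job in; it is judged then, once.
Trained networks look in a picture, given as the dict that the camera call returned (one of the last four; its "shot" number tells which), for a name from the list of things; names that differ only in an ending like _2 or _b are one class to them, and where a whole thing is asked for, a point or a joint stands for the part that bears it (a point fixed in the world has none). Each returns a list of dicts, best first, with "conf" (0 to 1); they miss things now and then, are a little off and sometimes report something else, mostly with a low value. They report only what shows in the picture. A call takes as long as a camera call.
- bot.trace(picture, thing): "region" (480x640 bool, what is visible of it) and "bbox" ([left, top, width, height] in pixels, round what is visible of it).
The state is a dict: "time_s": time; "q": joint angles; "joint_velocities": joint speeds; "effort": joint torques, N m; "eef_pos": TCP position; "orientation": TCP orientation; "force": force on the tool from outside, world axes, zero at the start; "ft_torque": the same for the moment, N m; "grip_width": finger opening in m; "finger_force": force on a finger pad.
Only numpy, scipy, OpenCV 4.12 (cv2) and the standard library are available. Lean on these libraries where they do the work, as an engineer would, in place of code of your own. Each camera call takes 0.05 s, during which the arm holds its last target. There are 200 camera calls.

## Working session

There is one attempt and no reset: what is moved stays moved. The work goes in short steps, Python scripts to look and compute and a shell command to move; the robot and the scene stay as the last step left them, time stands still between calls to the robot, and variables do not carry over. Pictures are saved under pics/ and viewed, at most 10 in all, crops included, and the job is handed in when it is done.

```bash
ls; mkdir -p pics
python3 - <<'E'
from bench import bot
import cv2,numpy as np
s=bot.read_state();print({k:np.round(v,3) for k,v in s.items()})
for n in ["scene","top"]:
    p=bot.read_camera(n);cv2.imwrite(f"pics/{n}0.png",p["image"]);print(n,p["vfov"],p["cx"],p["cy"],np.round(p["T"],4).tolist())
    for t in ["module_yellow","rack","cradle","fader","mark","socket","multimeter","flux_bottle"]:
        r=bot.trace(p,t);print(t,[(x["bbox"],round(x["conf"],2)) for x in r[:2]])
E
```

```text
pics
{'time_s': np.float64(0.0), 'q': array([-1.418,  0.314,  0.045,  1.304,  0.   ,  1.431]), 'joint_velocities': array([ 0.001, -0.002, -0.001,  0.001,  0.002, -0.   ]), 'effort': array([-0.0000e+00, -4.8062e+01,  2.9854e+01,  1.9000e-02, -0.0000e+00,
        0.0000e+00]), 'eef_pos': array([ 0.166, -0.55 ,  0.23 ]), 'orientation': array([-3.14 , -0.   ,  0.293]), 'force': array([0.127, 0.259, 0.439]), 'ft_torque': array([-0.037, -0.01 , -0.044]), 'finger_force': np.float64(0.0), 'grip_width': np.float64(0.086)}
scene 56.45328045625018 322.8549654594122 239.14847540360515 [[-0.5109, 0.583, -0.6317, 1.1582], [0.8596, 0.3546, -0.3679, 0.3404], [0.0095, -0.731, -0.6823, 0.7243], [0.0, 0.0, 0.0, 1.0]]
module_yellow [([462.7, 251.1, 23.5, 61.9], 0.7), ([317.9, 269.9, 28.4, 54.8], 0.19)]
rack [([411.2, 274.7, 109.0, 75.9], 0.69)]
cradle [([216.7, 205.2, 122.1, 83.1], 0.86), ([240.2, 209.6, 20.7, 18.3], 0.45)]
fader [([238.6, 210.9, 20.9, 17.0], 0.76)]
mark [([216.2, 206.8, 117.9, 85.3], 0.77)]
socket [([252.7, 212.9, 66.7, 42.3], 0.86), ([241.0, 208.2, 16.3, 20.2], 0.53)]
multimeter [([183.5, 158.4, 56.9, 46.0], 0.77)]
flux_bottle [([318.6, 269.2, 27.7, 57.4], 0.85), ([253.0, 212.5, 67.1, 41.4], 0.48)]
top 54.28965104767314 312.53461624610776 241.6120719503891 [[-0.1046, -0.9701, 0.2189, 0.3769], [-0.9945, 0.1012, -0.0268, -0.0121], [0.0038, -0.2205, -0.9754, 0.9824], [0.0, 0.0, 0.0, 1.0]]
module_yellow [([122.0, 272.4, 26.6, 41.4], 0.62)]
rack [([102.1, 261.2, 98.9, 67.7], 0.95)]
cradle [([303.0, 207.8, 108.8, 84.5], 0.73), ([156.0, 269.9, 26.6, 39.9], 0.72)]
fader [([388.0, 240.0, 20.3, 15.3], 0.67)]
mark [([307.4, 207.1, 59.1, 58.5], 0.25), ([390.3, 247.0, 18.4, 6.4], 0.2)]
socket [([308.1, 207.1, 58.6, 59.7], 0.81), ([121.2, 274.9, 26.8, 36.3], 0.26)]
multimeter [([478.1, 250.1, 51.9, 74.7], 0.65)]
flux_bottle [([235.6, 190.1, 26.6, 33.1], 0.57)]
```

View pics/scene0.png

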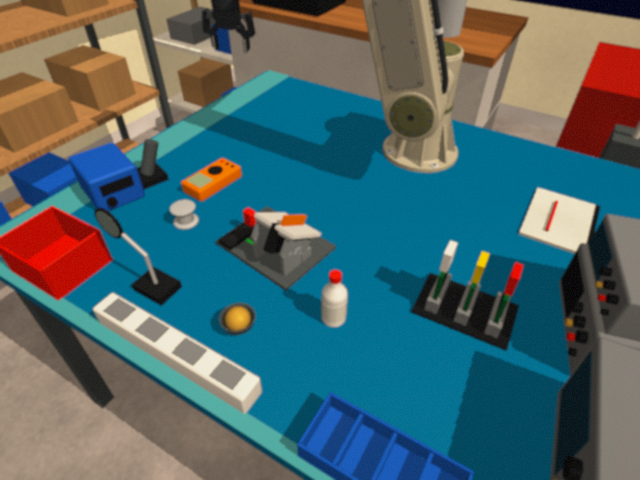

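View pics/top0.png

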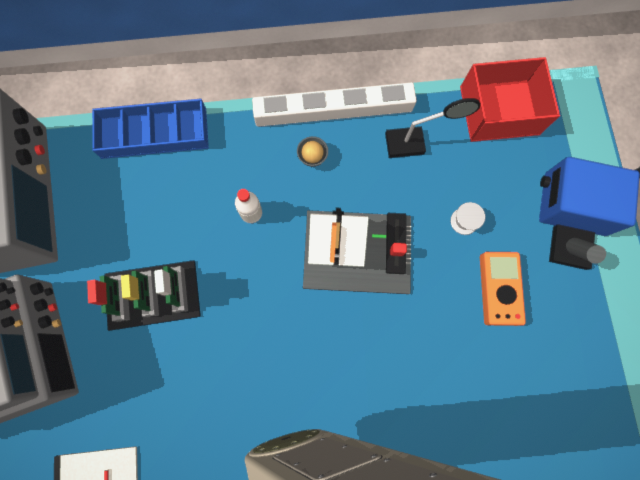

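The scene shows the yellow module in the rack's middle slot, with its handle at about (129,288) in the top view. The cradle is at about (357,250) with its far/upper end up in the picture, and the fader is at (398,249). Next I'll do coarse localisation.

```bash
cat > h.py <<'E'
from bench import bot
import numpy as np,cv2
from scipy.spatial.transform import Rotation as Ro
def K(p):
    f=240/np.tan(np.radians(p["vfov"]/2)); return np.array([[f,0,p["cx"]],[0,f,p["cy"]],[0,0,1.]])
def ray(p,uv,z):
    d=p["T"][:3,:3]@np.linalg.inv(K(p))@np.array([uv[0],uv[1],1.]); o=p["T"][:3,3]; return o+d*(z-o[2])/d[2]
def proj(p,X):
    X=np.atleast_2d(X); Y=(X-p["T"][:3,3])@p["T"][:3,:3]; Y=Y@K(p).T; return Y[:,:2]/Y[:,2:]
def snap(n,name=None):
    p=bot.read_camera(n); p["T"]=np.array(p["T"])
    if name: cv2.imwrite(f"pics/{name}.png",p["image"])
    return p
def cen(p,t,i=0):
    r=bot.trace(p,t); 
    if not r: return None
    m=r[i]["region"]; ys,xs=np.nonzero(m); return np.array([xs.mean(),ys.mean()]),r[i]["conf"],m
def tool(): # rotation of the tool
    s=bot.read_state(); return np.array(s["eef_pos"]),Ro.from_euler("xyz",s["orientation"]).as_matrix()
def cmd(target,yaw=None): # shift numbers (units of crank) to bring the TCP to target
    p,R=tool(); return np.round((R.T@(np.array(target)-p))/0.12,3)
E
python3 - <<'E'
from h import *
p=snap("top")
hsv=cv2.cvtColor(p["image"],cv2.COLOR_BGR2HSV)
def blob(lo,hi,box):
    m=cv2.inRange(hsv,lo,hi);q=np.zeros_like(m);x,y,w,h=box;q[y:y+h,x:x+w]=m[y:y+h,x:x+w]
    c=max(cv2.findContours(q,0,1)[0],key=cv2.contourArea);return cv2.minAreaRect(c),cv2.boundingRect(c)
for n,a in dict(y=((22,120,120),(35,255,255),(115,265,35,50)),r=((0,150,100),(8,255,255),(80,270,35,50)),w=((0,0,170),(180,60,255),(150,260,25,40))).items():
    r,b=blob(*a); print(n,r,b, ray(p,r[0],.138).round(3))
for t in ["rack","cradle"]:
    c=cen(p,t); cn=max(cv2.findContours(c[2].astype(np.uint8),0,1)[0],key=cv2.contourArea); bx=cv2.boxPoints(cv2.minAreaRect(cn)); print(t,c[1]); print(bx.round(1).tolist(),[ray(p,x,.008).round(3).tolist() for x in bx])
c=cen(p,"fader");print("fader",ray(p,c[0],.05))
# detail crop of the cradle
cv2.imwrite("pics/crop1.png",np.hstack([cv2.resize(p["image"][195:305,290:425],None,fx=3,fy=3,interpolation=2),cv2.resize(p["image"][235:345,85:205],None,fx=3,fy=3,interpolation=2)]))
E
```

```text
y ((129.1167449951172, 286.634521484375), (25.506444931030273, 15.531855583190918), 85.91438293457031) (121, 274, 17, 26) [0.518 0.303 0.138]
r ((97.0, 292.0), (18.0, 24.0), 0.0) (88, 280, 19, 25) [0.514 0.361 0.138]
w ((158.80882263183594, 281.0146789550781), (22.39537811279297, 8.359918594360352), 85.60128784179688) (154, 270, 10, 23) [0.523 0.249 0.138]
rack 0.58
[[99.4000015258789, 273.1000061035156], [194.5, 259.5], [202.6999969482422, 316.6000061035156], [107.5999984741211, 330.20001220703125]] [[0.575, 0.413, 0.008], [0.583, 0.213, 0.008], [0.462, 0.203, 0.008], [0.455, 0.397, 0.008]]
cradle 0.66
[[302.20001220703125, 290.0], [305.29998779296875, 207.8000030517578], [413.6000061035156, 211.8000030517578], [410.6000061035156, 294.0]] [[0.495, -0.007, 0.008], [0.672, -0.031, 0.008], [0.639, -0.264, 0.008], [0.463, -0.23, 0.008]]
fader [ 0.60243231 -0.36021715  0.05      ]
```

View pics/crop1.png

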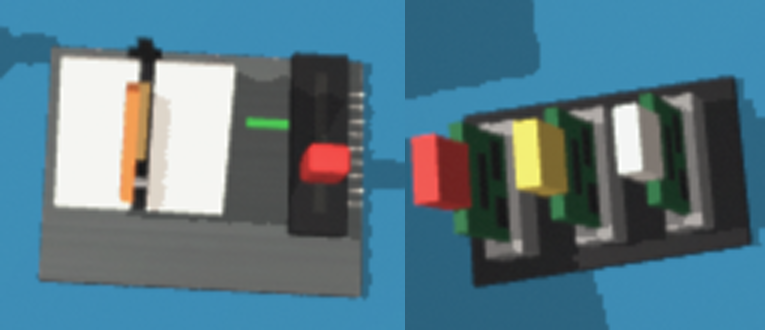

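```bash
python3 -m crank '0.1 0.5 -0.3 -0.5 -0.12; 0.1 1 -0.6 -0.5 -0.24; 0.1 1 -0.6 -0.5 -0.36; 0.1 1 -0.6 -0.5 -0.48; 0.1 1 -0.6 -0.5 -0.59'
python3 -m crank '0.1 0.5 0.25 0 -0.12; 0.1 1 0.5 0 -0.24; 0.1 1 0.5 0 -0.36; 0.1 1 0.5 0 -0.48; 0.1 1 0.5 0 -0.59'
python3 -m crank '0.1 0.25 0.5 0 -0.12; 0.1 0.5 1 0 -0.24; 0.1 0.5 1 0 -0.36; 0.1 0.5 1 0 -0.48; 0.1 0.5 1 0 -0.59'
python3 -m crank '0.1 -0.1 0.5 0 -0.05; 0.1 -0.2 1 0 -0.095'
python3 -m crank '0.1 -0.1 0.5 0 0; 0.1 -0.2 1 0 0; 0.1 -0.2 1 0 0'
python3 - <<'E'
from h import *
print(tool()[0],bot.read_state()["orientation"],bot.read_state()["q"])
p=snap("wrist","w_cradle"); print(p["vfov"],p["T"].round(3).tolist())
E
```

```text
time_s: 1.72
eef_pos: [0.2607, -0.4466, 0.2918]
orientation: [3.141, 0.001, 1.227]
force: [-0.3, -0.0, 1.5]
grip_width: 0.0468
finger_force: 0.0
time_s: 2.35
eef_pos: [0.3581, -0.3546, 0.2914]
orientation: [-3.141, 0.0, 2.153]
force: [-0.7, -0.1, -0.6]
grip_width: 0.0472
finger_force: 0.0
time_s: 2.98
eef_pos: [0.4259, -0.2388, 0.2914]
orientation: [-3.141, 0.0, 3.08]
force: [0.6, -0.2, -0.2]
grip_width: 0.0468
finger_force: 0.0
time_s: 3.22
eef_pos: [0.4581, -0.1206, 0.2913]
orientation: [-3.141, 0.0, -3.061]
force: [1.3, -0.3, -0.0]
grip_width: 0.0469
finger_force: 0.0
time_s: 3.6
eef_pos: [0.472, 0.0043, 0.2915]
orientation: [3.141, 0.0, -3.054]
force: [-0.3, -0.1, 0.9]
grip_width: 0.0466
finger_force: 0.0
[0.47198173 0.00429183 0.29153182] [ 3.14111755e+00  4.93848821e-04 -3.05360231e+00] [-1.61596142e-01  1.00592287e-01 -7.51359073e-02  1.39470694e+00
  5.82367267e-04 -2.49586500e-01]
64.68820622992804 [[-0.087, 0.941, 0.326, 0.388], [0.996, 0.083, 0.028, -0.002], [-0.001, 0.328, -0.945, 0.434], [0.0, 0.0, 0.0, 1.0]]
```

View pics/w_cradle.png

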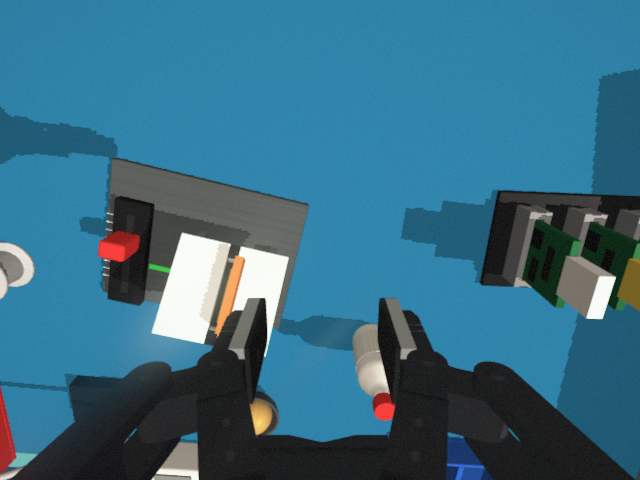

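The wrist view shows the cradle: base corners at (112,158) and (308,205), deck corners at (182,233), (288,256) and (153,332), and the rack at the right. I'll fit the cradle pose and the guide offset to these points together with the top view.

Run:
```python
from h import *
from scipy.optimize import least_squares
top=snap("top"); w=snap("wrist")
c,s=np.cos(.55),np.sin(.55)
B=lambda x,y:(0,(x,y,.010)); D=lambda x,y:(1,(x*c,y,.098+x*s))
obs=[(w,(112,158),B(-.085,-.155)),(w,(308,205),B(-.085,.07)),(w,(182,233),D(-.05,-.055)),(w,(288,256),D(-.05,.055)),(w,(153,332),D(.05,-.055)),
(top,(307.3,210.7),B(.085,.07)),(top,(302.7,288.7),B(-.085,.07)),(top,(410.7,294.3),B(-.085,-.155)),(top,(410.7,215),B(.085,-.155)),
(top,(310.7,213.7),D(.05,.055)),(top,(368.3,217),D(.05,-.055)),(top,(308,264),D(-.05,.055)),(top,(364,266.3),D(-.05,-.055))]
def P(q,o):
    k,X=o; X=np.array(X)+[0,q[3]*k,0]; R=np.array([[np.cos(q[2]),-np.sin(q[2]),0],[np.sin(q[2]),np.cos(q[2]),0],[0,0,1]]); return R@X+[q[0],q[1],0]
def res(q,ob): return np.concatenate([proj(p,P(q,o))[0]-uv for p,uv,o in ob])
for ob in (obs,obs[:5],obs[5:]):
    r=least_squares(res,[.57,-.09,-.15,0],args=(ob,),loss="soft_l1"); print(r.x.round(4)); 
    print(res(r.x,ob).reshape(-1,2).round(1).tolist())
q=least_squares(res,[.57,-.09,-.15,0],args=(obs,),loss="soft_l1").x
hsv=cv2.cvtColor(w["image"],cv2.COLOR_BGR2HSV)
f=bot.trace(w,"fader"); print([(x["bbox"],x["conf"]) for x in f[:1]])
# red grip top face in wrist: brighter red
m=cv2.inRange(hsv,(0,180,200),(6,255,255)); m[:, 200:]=0; m[:220]=0;m[280:]=0
k=cv2.findContours(m,0,1)[0]; print([cv2.boundingRect(a) for a in k])
```

```text
[ 0.5709 -0.092  -0.1519  0.0043]
[[0.4, 0.5], [2.7, -0.5], [0.8, -0.6], [1.6, 0.0], [0.2, 0.8], [0.4, -0.5], [0.9, -0.1], [1.0, -0.6], [1.0, 0.1], [1.1, 1.0], [1.2, 0.4], [1.7, -0.4], [1.4, -0.1]]
[ 0.5709 -0.0937 -0.1547  0.0052]
[[-1.0, 0.1], [1.3, -0.3], [0.0, -0.5], [0.8, 0.3], [-0.8, 0.7]]
[ 0.571  -0.0902 -0.1544  0.0052]
[[-0.3, -0.5], [-0.0, -0.2], [0.1, -0.4], [0.3, 0.3], [-0.2, 1.0], [-0.1, 0.5], [0.3, -0.5], [0.0, -0.0]]
[([104.2, 232.6, 40.4, 29.1], 0.75)]
[(103, 243, 26, 19)]
```

```bash
python3 -m crank '0.1 0 0.5 0 0; 0.1 0 1 0 0; 0.1 0 1 0 0'
python3 -m crank '0.1 0 0.5 0 0; 0.1 -0.05 1 0 0; 0.1 -0.05 1 0 0; 0.1 -0.05 1 0 0'
python3 - <<'E'
from h import *
p=snap("wrist","w_rack")
t=snap("top")
for t in ["module_yellow","module_red","module_white"]:
    r=bot.trace(p,t); print(t,[(x["bbox"],x["conf"]) for x in r[:2]])
E
```

```text
time_s: 4.18
eef_pos: [0.4621, 0.1215, 0.2913]
orientation: [3.141, -0.0, -3.058]
force: [0.9, -0.7, 0.2]
grip_width: 0.0471
finger_force: 0.0
time_s: 4.68
eef_pos: [0.4593, 0.2384, 0.291]
orientation: [-3.141, -0.001, -3.063]
force: [0.8, -0.5, -0.2]
grip_width: 0.0469
finger_force: 0.0
module_yellow [([372.2, 216.2, 35.1, 91.9], 0.84)]
module_red [([426.0, 216.5, 58.4, 97.7], 0.7)]
module_white [([316.6, 215.1, 18.2, 98.4], 0.59)]
```

View pics/w_rack.png

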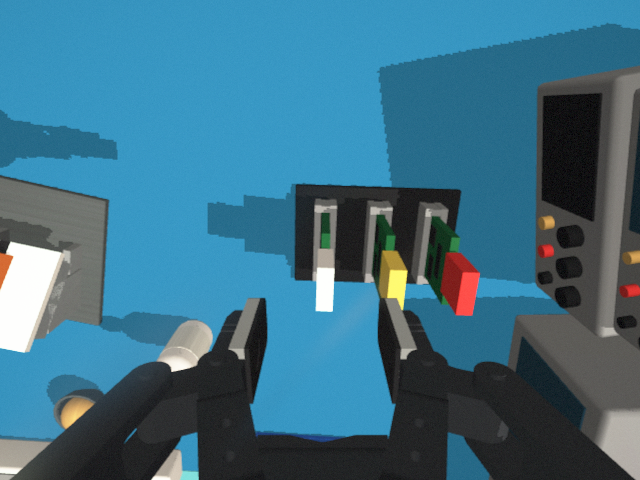

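The wrist view has the yellow handle at about (393,278). The rack base corners are at (295,184), (461,190) and (295,281), and the far top edges of the handles are near row 312. I'll fit the rack pose next.

Run:
```python
from h import *
from scipy.optimize import least_squares
w=snap("wrist"); top=snap("top"); scn=snap("scene")
obs=[(w,(295,184),(-.06,-.095,.008)),(w,(461,190),(-.06,.095,.008)),(w,(295,281),(.06,-.095,.006)),
(w,(479,313),(.02,.067,.148)),(w,(458,315),(.02,.053,.148)),(w,(317,311),(.02,-.067,.148)),(w,(333,310),(.02,-.053,.148))]
def P(q,X):
    R=np.array([[np.cos(q[2]),-np.sin(q[2]),0],[np.sin(q[2]),np.cos(q[2]),0],[0,0,1]]); return R@np.array(X)+[q[0],q[1],0]
res=lambda q:np.concatenate([proj(p,P(q,o))[0]-uv for p,uv,o in obs])
r=least_squares(res,[.518,.305,.08],loss="soft_l1");q=r.x
print(q.round(4)); print(r.fun.reshape(-1,2).round(1).tolist())
# check against yellow pixels in three cameras: predicted vs seen handle silhouettes
for n,p in dict(w=w,top=top,scn=scn).items():
    hsv=cv2.cvtColor(p["image"],cv2.COLOR_BGR2HSV); m=cv2.inRange(hsv,(20,120,90),(35,255,255))
    X=[P(q,(x,y,z)) for x in(-.02,.02) for y in(-.007,.007) for z in(.103,.148)]
    u=proj(p,X); b=np.r_[u.min(0),u.max(0)].round(1)
    x0,y0,x1,y1=(b+[-12,-12,12,12]).astype(int); mm=np.zeros_like(m); mm[y0:y1,x0:x1]=m[y0:y1,x0:x1]
    ys,xs=np.nonzero(mm); print(n,b,xs.min(),ys.min(),xs.max()+1,ys.max()+1)
yaw=bot.read_state()["orientation"][2]; print("yaw",yaw)
for z in (.25,.106): print(cmd([q[0],q[1],z]))
print("turn",(yaw-(q[2]-np.pi))/(np.pi/2))
```

```text
[0.5182 0.307  0.054 ]
[[0.5, 1.0], [1.3, -1.1], [0.5, -1.0], [-5.9, 1.0], [-1.2, -1.3], [0.1, -0.3], [0.4, 1.1]]
w [379.6 249.7 407.9 312.6] 379 250 407 309
top [120.1 274.4 138.6 300.1] 121 274 138 289
scn [472.  251.1 490.8 284.4] 472 252 489 284
yaw -3.0621941691531003
[-0.537  0.523  0.345]
[-0.537  0.523  1.545]
turn 0.01617458118299867
```

```bash
python3 -m crank '0.1 -0.27 0.26 0.2 0.01; 0.1 -0.535 0.523 0.4 0.016; 0.1 -0.535 0.523 0.545 0.016; 0.1 -0.535 0.523 0.545 0.016'
python3 -m crank '0.1 0 0 0.35 0; 0.1 0 0 0.7 0; 0.1 0 0 1 0; 0.1 0 0 1 0'
python3 -m crank '-1 0 0 0 0; -1 0 0 0 0; -1 0 0 0 0; -1 0 0 0 0; -1 0 0 0 0'
```

```text
time_s: 5.58
eef_pos: [0.5168, 0.3074, 0.2238]
orientation: [-3.14, -0.004, -3.086]
force: [-1.4, 0.4, -0.1]
grip_width: 0.0468
finger_force: 0.0
time_s: 6.08
eef_pos: [0.5158, 0.3066, 0.1045]
orientation: [-3.14, -0.004, -3.086]
force: [-0.2, -0.1, 0.6]
grip_width: 0.0471
finger_force: 0.0
time_s: 6.7
eef_pos: [0.5193, 0.3072, 0.1087]
orientation: [-3.141, 0.004, -3.087]
force: [-0.5, -3.3, 6.6]
grip_width: 0.0135
finger_force: 58.6
```

```bash
python3 -m crank '-1 0 0 -0.2 0; -1 0 0 -0.4 0; -1 0 0 -0.7 0; -1 0 0 -1 0; -1 0 0 -1 0'
python3 -m crank '-1 0 0 -0.4 0; -1 0 0 -0.55 0; -1 0 0 -0.55 0'
python3 - <<'E'
from h import *
from math import *
q=np.array([.5709,-.092,-.153]); off=.005
# staging: TCP above/behind the deck's upper edge, module plane over y_s=-0.025
c,s=cos(.55),sin(.55)
def W(x,y,z): return np.array([q[0]+cos(q[2])*x-sin(q[2])*y,q[1]+sin(q[2])*x+cos(q[2])*y,z])
print("lip",W(.05*c,-.025,.098+.05*s))
T=W(.05*c+.045,-.025,.28); p,R=tool(); print(p,T,cmd(T), "radius",hypot(*T[:2]))
y=bot.read_state()["orientation"][2];print("turn",(y-(q[2]-pi))/(pi/2), bot.read_state()["q"])
E
```

```text
time_s: 7.32
eef_pos: [0.5197, 0.3088, 0.2304]
orientation: [3.139, 0.008, -3.086]
force: [-0.1, -0.9, -2.1]
grip_width: 0.0132
finger_force: 59.0
time_s: 7.7
eef_pos: [0.5182, 0.308, 0.2928]
orientation: [3.141, 0.002, -3.086]
force: [-0.1, 0.9, -1.3]
grip_width: 0.0131
finger_force: 59.0
lip [ 0.60921819 -0.12320436  0.12413436]
[0.51822261 0.30804686 0.29276125] [ 0.65369251 -0.13006252  0.28      ] [-0.924 -3.708  0.105] radius 0.6665059323726938
turn 0.13281579829002765 [4.03206074e-01 3.61671233e-01 2.63760580e-01 1.47040150e+00
 3.07590944e-05 3.47578527e-01]
```

```bash
python3 -m crank '-1 -0.1 -0.4 0 0; -1 -0.25 -0.9 0 0; -1 -0.25 -1 0 0'
python3 -m crank '-1 -0.12 -0.5 0 0; -1 -0.25 -1 0 0; -1 -0.25 -1 0 0'
python3 -m crank '-1 -0.12 -0.5 0 0; -1 -0.25 -1 0 0; -1 -0.25 -1 0 0'
python3 -m crank '-1 -0.1 -0.4 0 0.07; -1 -0.17 -0.7 0 0.133; -1 -0.17 -0.7 0 0.133; -1 -0.17 -0.7 0 0.133'
python3 - <<'E'
from h import *
from math import *
q=np.array([.5709,-.092,-.153]);c,s=cos(.55),sin(.55)
p,R=tool(); d=p[:2]-q[:2]; a=q[2]; print("TCP in cradle",cos(a)*d[0]+sin(a)*d[1],-sin(a)*d[0]+cos(a)*d[1],p[2],bot.read_state()["orientation"])
w=snap("wrist","w_hold")
E
```

```text
time_s: 8.07
eef_pos: [0.5547, 0.1864, 0.2895]
orientation: [-3.14, -0.003, -3.09]
force: [-0.4, -0.0, -1.4]
grip_width: 0.0133
finger_force: 59.3
time_s: 8.45
eef_pos: [0.5914, 0.068, 0.2898]
orientation: [-3.141, -0.002, -3.092]
force: [-0.9, 0.8, -2.7]
grip_width: 0.0132
finger_force: 59.6
time_s: 8.82
eef_pos: [0.628, -0.0493, 0.2896]
orientation: [3.141, -0.002, -3.09]
force: [0.6, 1.4, -0.6]
grip_width: 0.0134
finger_force: 59.9
time_s: 9.32
eef_pos: [0.6521, -0.1274, 0.2911]
orientation: [3.141, -0.002, 2.99]
force: [-0.1, -0.1, -2.1]
grip_width: 0.0131
finger_force: 59.9
TCP in cradle 0.08568582386922068 -0.02263590312023066 0.29112087862887903 [ 3.14050671e+00 -1.80635084e-03  2.99032276e+00]
```

View pics/w_hold.png

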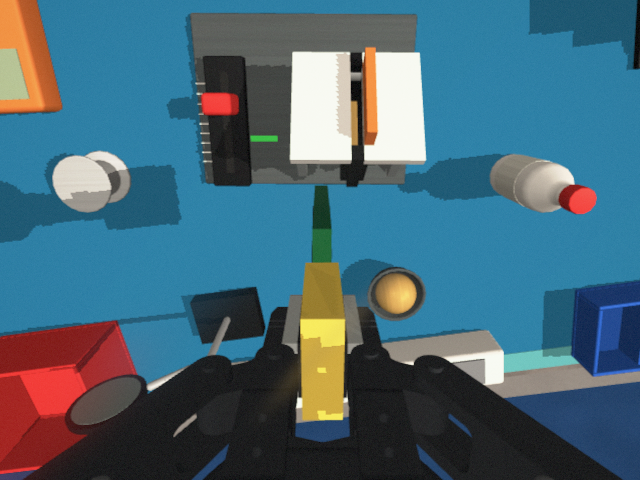

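The wrist view shows the module held straight. The deck spans columns 290–425, rows 52–162, with the slot at column 357 and the fence at 371. The hand can't tilt, so I'll pivot the module in the pads against the deck's upper lip.

```bash
python3 -m crank '-1 0 0 0.35 0; -1 0 0 0.6 0; -1 0 0 0.75 0; -1 0 0 0.75 0'
python3 -m crank '-1 0.05 0 0 0; -1 0.09 0 0 0; -1 0.13 0 0 0; -1 0.17 0 0 0; -1 0.2 0 0 0'
```

```text
time_s: 9.88
eef_pos: [0.6512, -0.1272, 0.2004]
orientation: [3.141, -0.004, 2.991]
force: [-0.2, -0.1, -1.5]
grip_width: 0.0135
finger_force: 59.9
time_s: 10.5
eef_pos: [0.6325, -0.1266, 0.2059]
orientation: [-3.141, 0.011, 2.988]
force: [5.9, -1.7, 2.6]
grip_width: 0.0131
finger_force: 60.6
```

```bash
python3 -m crank '-1 0.06 0 0 0; -1 0.12 0 0 0; -1 0.18 0 0 0; -1 0.24 0 0 0; -1 0.29 0 0 0'
python3 - <<'E'
from h import *
from math import *
q=np.array([.5709,-.092,-.153])
p,R=tool(); d=p[:2]-q[:2]; a=q[2]; print("TCP in cradle",cos(a)*d[0]+sin(a)*d[1],-sin(a)*d[0]+cos(a)*d[1],p[2])
w=snap("wrist","w_tilt");s=snap("scene")["image"][190:310,200:360]
cv2.imwrite("pics/tilt.png",np.vstack([w["image"][:300],cv2.resize(np.hstack([s,s*0]),(640,240),interpolation=2)]))
E
```

```text
time_s: 11.12
eef_pos: [0.5975, -0.1214, 0.2053]
orientation: [-3.14, 0.01, 2.988]
force: [6.2, -1.8, -2.2]
grip_width: 0.0136
finger_force: 59.8
TCP in cradle 0.030812213503989272 -0.02499525145959139 0.20528837622033502
```

View pics/tilt.png

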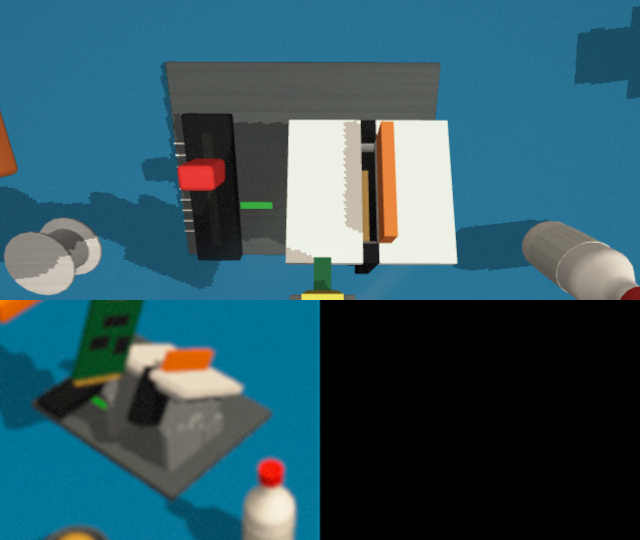

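```bash
cat > ang.py <<'E'
from h import *
from scipy.optimize import minimize
def angle(zg=.1197):
    p,R=tool(); G=p-.019*R[:,2]; y=R[:,1]; X=-R[:,0]   # X: cradle +x direction (tool reversed)
    z=np.array([0,0,1.]); s=snap("scene"); im=s["image"]
    hsv=cv2.cvtColor(im,cv2.COLOR_BGR2HSV); m=cv2.inRange(hsv,(40,60,20),(85,255,255))
    c=proj(s,G)[0].astype(int); k=np.zeros_like(m); k[c[1]-20:c[1]+75,c[0]-50:c[0]+60]=255; m&=k
    n,l,st,_=cv2.connectedComponentsWithStats(m); i=1+st[1:,4].argmax(); m=cv2.morphologyEx((l==i).astype(np.uint8),cv2.MORPH_CLOSE,np.ones((7,7)))
    best=[]
    for th in np.arange(0,.9,.01):
        Z=np.cos(th)*z-np.sin(th)*X; Xm=np.cos(th)*X+np.sin(th)*z; O=G-zg*Z
        P=[O+a*Xm+b*y+d*Z for a in(-.035,.035) for b in(-.004,.004) for d in(.006,.095)]
        h=cv2.convexHull(np.rint(proj(s,P)*16).astype(np.int32)); q=np.zeros_like(m); cv2.fillConvexPoly(q,h,1,shift=4)
        best.append(((q&m).sum()/(q|m).sum(),th))
    return sorted(best)[-3:],st[i]
if __name__=="__main__": print(angle())
E
python3 ang.py
```

```text
([(np.float64(0.8145094806265457), np.float64(0.45)), (np.float64(0.8175061932287366), np.float64(0.47000000000000003)), (np.float64(0.8215767634854771), np.float64(0.46))], array([235, 186,  37,  44, 918], dtype=int32))
```

```bash
python3 -m crank '-1 0.04 0 0 0; -1 0.08 0 0 0; -1 0.085 0 0 0'
python3 ang.py
```

```text
time_s: 11.65
eef_pos: [0.5868, -0.1197, 0.204]
orientation: [-3.141, 0.007, 2.988]
force: [6.8, -1.6, -2.7]
grip_width: 0.0135
finger_force: 59.6
([(np.float64(0.8196176226101413), np.float64(0.58)), (np.float64(0.8220551378446115), np.float64(0.55)), (np.float64(0.8223519599666389), np.float64(0.56))], array([236, 184,  38,  43, 914], dtype=int32))
```

```bash
cat >> h.py <<'E'
q=np.array([.5709,-.092,-.153]); c55,s55=np.cos(.55),np.sin(.55); ZG=.1197
Rc=Ro.from_euler("z",q[2]).as_matrix()
def tcp_for(xs,y,zs): # world TCP with the module's edge middle at socket (xs, cradle y, zs), module aligned
    b=np.array([xs*c55-zs*s55,y,.098+xs*s55+zs*c55])+ZG*np.array([-s55,0,c55])-[0,0,.019]
    return Rc@b+[q[0],q[1],0]
def edge(): # socket xs,y,zs of the edge middle from the current TCP
    p,_=tool(); b=Rc.T@(p-[q[0],q[1],0])+[0,0,.019]-ZG*np.array([-s55,0,c55])-[0,0,.098]
    return np.round([b[0]*c55+b[2]*s55,b[1],-b[0]*s55+b[2]*c55],4)
E
python3 -m crank '-1 0 0 -0.2 0; -1 0 0 -0.4 0; -1 0 0 -0.5 0; -1 0 0 -0.5 0'
python3 - <<'E'
from h import *
print(edge(),cmd(tcp_for(0,-.022,.04)),cmd(tcp_for(0,-.022,.008)))
import ang; print(ang.angle())
E
```

```text
time_s: 12.2
eef_pos: [0.5845, -0.119, 0.2629]
orientation: [-3.141, 0.002, 2.988]
force: [0.2, 0.4, -1.8]
grip_width: 0.0133
finger_force: 59.6
[ 0.1111 -0.0246  0.0279] [0.843 0.021 0.397] [0.704 0.021 0.624]
([(np.float64(0.8312361213915618), np.float64(0.59)), (np.float64(0.8318518518518518), np.float64(0.58)), (np.float64(0.8335809806835067), np.float64(0.56))], array([ 235,  158,   38,   45, 1030], dtype=int32))
```

```bash
python3 -m crank '-1 0.35 0 0 0; -1 0.7 0 0 0; -1 0.7 0.02 0.2 0; -1 0.7 0.02 0.4 0; -1 0.7 0.02 0.6 0'
python3 -m crank '-1 0 0 0 0; -1 0 0 0 0'
python3 - <<'E'
from h import *
print(edge(),bot.read_state()["force"]); import ang; print(ang.angle())
w=snap("wrist","w_over")
E
```

```text
time_s: 12.88
eef_pos: [0.5007, -0.1033, 0.1881]
orientation: [3.141, -0.002, 2.988]
force: [-0.4, -0.7, -2.3]
grip_width: 0.0131
finger_force: 59.7
time_s: 13.12
eef_pos: [0.5017, -0.1037, 0.1901]
orientation: [-3.142, -0.0, 2.988]
force: [-0.2, -0.3, -1.3]
grip_width: 0.0133
finger_force: 59.5
[ 0.0013 -0.0221  0.0098] [-0.21857046 -0.28190326 -1.27923783]
([(np.float64(0.8061938061938062), np.float64(0.54)), (np.float64(0.8073852295409182), np.float64(0.56)), (np.float64(0.8088088088088088), np.float64(0.55))], array([269, 171,  34,  41, 762], dtype=int32))
```

View pics/w_over.png

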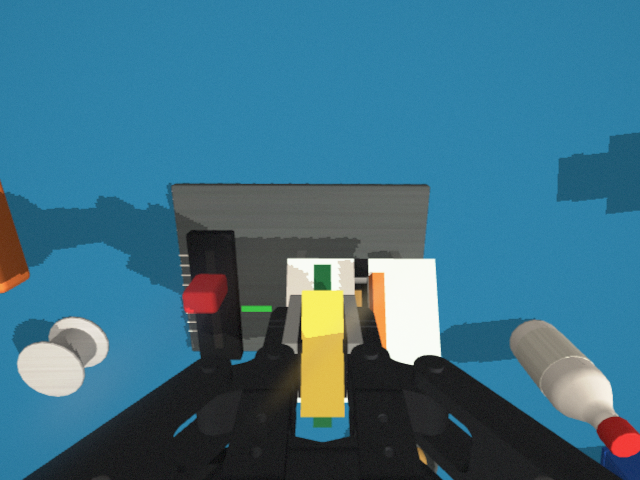

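The wrist view shows the module aligned with the deck, with its plate at column 322, the slot at about 360 and the fence at 371–385. I'll slide toward the fence and feel for contact.

```bash
python3 -m crank '-1 0 0.08 0 0; -1 0 0.15 0 0; -1 0 0.18 0 0; -1 0 0.18 0 0'
python3 -m crank '-1 0 0.02 0 0; -1 0 0.02 0 0'
python3 -m crank '-1 0 0.02 0 0; -1 0 0.02 0 0'
python3 -c "from h import *; print(edge())"
```

```text
time_s: 13.72
eef_pos: [0.5051, -0.0819, 0.19]
orientation: [-3.141, 0.0, 2.989]
force: [0.4, -0.2, -1.1]
grip_width: 0.0135
finger_force: 59.6
time_s: 13.98
eef_pos: [0.5054, -0.08, 0.1899]
orientation: [-3.141, -0.0, 2.988]
force: [-0.0, -0.6, -1.1]
grip_width: 0.0135
finger_force: 59.6
time_s: 14.22
eef_pos: [0.5057, -0.0776, 0.1899]
orientation: [-3.142, -0.0, 2.988]
force: [-1.2, 0.3, -1.7]
grip_width: 0.0135
finger_force: 59.6
[0.0012 0.0043 0.0096]
```

```bash
python3 -m crank '-1 0 0.015 0 0; -1 0 0.015 0 0'
python3 -m crank '-1 0 0.015 0 0; -1 0 0.015 0 0'
python3 -c "from h import *; print(edge())"
```

```text
time_s: 14.48
eef_pos: [0.5061, -0.0757, 0.1899]
orientation: [-3.142, 0.0, 2.988]
force: [-0.8, 0.2, -1.3]
grip_width: 0.0133
finger_force: 59.6
time_s: 14.72
eef_pos: [0.5063, -0.0741, 0.1899]
orientation: [-3.141, 0.0, 2.988]
force: [-0.8, -1.1, -1.6]
grip_width: 0.0136
finger_force: 59.6
[0.0012 0.0078 0.0096]
```

```bash
python3 -m crank '-1 0 0.015 0 0; -1 0 0.015 0 0'
python3 -c "from h import *; print(edge())"
```

```text
time_s: 14.98
eef_pos: [0.5064, -0.0733, 0.1899]
orientation: [-3.139, -0.0, 2.987]
force: [-0.7, -5.4, -1.6]
grip_width: 0.0132
finger_force: 59.7
[0.0012 0.0087 0.0097]
```

```bash
python3 -m crank '-1 0 -0.022 0 0; -1 0 -0.022 0 0; -1 -0.022 -0.022 0.036 0; -1 -0.044 -0.022 0.071 0; -1 -0.044 -0.022 0.071 0'
python3 -c "from h import *; print(edge())"
python3 -m crank '-1 -0.013 0 0.021 0; -1 -0.026 0 0.043 0; -1 -0.035 0 0.057 0; -1 -0.035 0 0.057 0'
python3 -c "from h import *; print(edge())"
```

```text
time_s: 15.6
eef_pos: [0.5113, -0.0755, 0.1807]
orientation: [3.141, -0.001, 2.989]
force: [-0.6, 0.2, -1.6]
grip_width: 0.0133
finger_force: 59.6
[ 0.0008  0.0073 -0.0009]
time_s: 16.1
eef_pos: [0.5152, -0.0763, 0.1741]
orientation: [3.142, -0.001, 2.988]
force: [-1.3, 1.0, -2.2]
grip_width: 0.0138
finger_force: 59.6
[ 0.0007  0.0071 -0.0087]
```

```bash
python3 -m crank '-1 -0.022 0 0.036 0; -1 -0.044 0 0.071 0; -1 -0.065 0 0.107 0; -1 -0.065 0 0.107 0'
python3 -c "from h import *; print(edge())"
```

```text
time_s: 16.6
eef_pos: [0.5233, -0.0775, 0.1609]
orientation: [3.142, -0.001, 2.988]
force: [-1.1, -0.2, -4.4]
grip_width: 0.013
finger_force: 59.4
[ 0.0008  0.007  -0.0241]
```

```bash
python3 -m crank '-1 -0.022 0 0.036 0; -1 -0.044 0 0.071 0; -1 -0.065 0 0.107 0; -1 -0.065 0 0.107 0'
python3 -c "from h import *; print(edge())"
```

```text
time_s: 17.1
eef_pos: [0.531, -0.0787, 0.1481]
orientation: [3.142, -0.001, 2.988]
force: [-2.9, -0.3, -6.7]
grip_width: 0.0136
finger_force: 59.1
[ 0.0008  0.0071 -0.0391]
```

```bash
python3 -m crank '-1 -0.013 0 0.021 0; -1 -0.026 0 0.043 0; -1 -0.035 0 0.057 0; -1 -0.035 0 0.057 0'
python3 -c "from h import *; print(edge())"
```

```text
time_s: 17.6
eef_pos: [0.5338, -0.0791, 0.1428]
orientation: [-3.141, -0.002, 2.988]
force: [-9.8, 1.1, 5.6]
grip_width: 0.0134
finger_force: 60.9
[ 0.0004  0.0071 -0.0451]
```

```bash
python3 -m crank '-1 -0.013 0 0.021 0; -1 -0.026 0 0.043 0; -1 -0.035 0 0.057 0; -1 -0.035 0 0.057 0'
python3 -c "from h import *; print(edge())"
```

```text
time_s: 18.1
eef_pos: [0.5376, -0.0797, 0.1361]
orientation: [-3.141, -0.002, 2.988]
force: [-11.2, 2.4, 7.4]
grip_width: 0.0129
finger_force: 61.0
[ 0.0002  0.0071 -0.0528]
```

```bash
python3 -m crank '-1 -0.009 0 0.014 0; -1 -0.013 0 0.021 0; -1 -0.013 0 0.021 0'
python3 -c "from h import *; print(edge())"
```

```text
time_s: 18.48
eef_pos: [0.538, -0.0797, 0.1352]
orientation: [-3.141, -0.003, 2.988]
force: [-18.4, 3.0, 19.1]
grip_width: 0.0133
finger_force: 63.0
[ 0.0001  0.0071 -0.0539]
```

```bash
python3 -m crank '-1 -0.007 0 0.011 0; -1 -0.013 0 0.021 0; -1 -0.013 0 0.021 0'
python3 -c "from h import *; print(edge())"
```

```text
time_s: 18.85
eef_pos: [0.538, -0.0797, 0.1349]
orientation: [-3.14, -0.004, 2.988]
force: [-29.2, 4.5, 36.4]
grip_width: 0.0131
finger_force: 65.6
[-0.      0.0071 -0.0541]
```

```bash
python3 -m crank '-1 0.01 0 -0.017 0; -1 0.018 0 -0.03 0; -1 0.018 0 -0.03 0'
python3 -m crank '0.1 0 0 0 0; 0.1 0 0 0 0; 0.1 0 0 0 0; 0.1 0 0 0 0'
python3 -m crank '0.1 0 0 -0.4 0; 0.1 0 0 -0.8 0; 0.1 0 0 -1 0; 0.1 0 0 -1 0'
python3 - <<'E'
from h import *
t=snap("top"); s=snap("scene"); w=snap("wrist")
for n,p in dict(w=w,t=t,s=s).items():
    hsv=cv2.cvtColor(p["image"],cv2.COLOR_BGR2HSV); m=cv2.inRange(hsv,(20,110,80),(36,255,255))
    out=[]
    for zs in (-.055,-.050,-.043):
        P=[]
        for x in(-.02,.02):
            for y in(-.007,.007):
                for z in(.095,.14):
                    X=np.array([x*c55-(zs+z)*s55,y+.0068,.098+x*s55+(zs+z)*c55]); P.append(Rc@X+[q[0],q[1],0])
        h=cv2.convexHull(np.rint(proj(p,P)*16).astype(np.int32)); k=np.zeros_like(m); cv2.fillConvexPoly(k,h,255,shift=4)
        u=proj(p,P); b=np.r_[u.min(0),u.max(0)].round(1)
        if zs==-.055:
            x0,y0,x1,y1=np.clip((b+[-15,-15,15,15]).astype(int),0,640); mm=np.zeros_like(m); mm[y0:y1,x0:x1]=m[y0:y1,x0:x1]
            ys,xs=np.nonzero(mm); print(n,"seen",xs.min(),ys.min(),xs.max()+1,ys.max()+1)
        print(zs,b,round(float((k&mm>0).sum()/((k|mm)>0).sum()),3))
S=s["image"][150:300,200:360];T=t["image"][190:310,290:450]
cv2.imwrite("pics/home.png",np.hstack([cv2.resize(S,(400,375),interpolation=2),cv2.resize(T,(400,375),interpolation=2)]))
E
```

```text
time_s: 19.23
eef_pos: [0.5381, -0.0797, 0.1352]
orientation: [-3.141, -0.002, 2.988]
force: [-14.8, 3.1, 11.0]
grip_width: 0.0135
finger_force: 61.3
time_s: 19.73
eef_pos: [0.5407, -0.0803, 0.1338]
orientation: [-3.141, 0.001, 2.988]
force: [-0.9, 1.0, 1.0]
grip_width: 0.0472
finger_force: 0.0
time_s: 20.23
eef_pos: [0.5417, -0.0806, 0.2559]
orientation: [-3.141, 0.005, 2.988]
force: [0.4, 0.8, -0.8]
grip_width: 0.0469
finger_force: 0.0
w seen 312 182 335 281
-0.055 [309.1 196.5 332.  268.6] 0.604
-0.05 [308.8 194.  332.2 267.7] 0.633
-0.043 [308.4 190.2 332.5 266.3] 0.677Traceback (most recent call last):
  File "<stdin>", line 16, in <module>
    return umr_minimum(a, axis, None, out, keepdims, initial, where)
ValueError: zero-size array to reduction operation minimum which has no identity
```

```bash
python3 -m crank '0.1 0.2 -0.5 0 0; 0.1 0.4 -1 0 0; 0.1 0.4 -1 0 0; 0.1 0.4 -1 0 0'
python3 - <<'E'
from h import *
t=snap("top"); s=snap("scene"); w=snap("wrist")
def bb(n,m,P,p,pad=25):
    u=proj(p,P); b=np.r_[u.min(0),u.max(0)]
    x0,y0=np.clip((b[:2]-pad).astype(int),0,479); x1,y1=(b[2:]+pad).astype(int); ys,xs=np.nonzero(m[y0:y1,x0:x1])
    if len(xs): print(n,b.round(1),"seen",xs.min()+x0,ys.min()+y0,xs.max()+1+x0,ys.max()+1+y0)
    else: print(n,b.round(1),"none")
for n,p in dict(w=w,t=t,s=s).items():
    hsv=cv2.cvtColor(p["image"],cv2.COLOR_BGR2HSV)
    for zs in (-.055,-.045):
        P=[Rc@np.array([x*c55-(zs+z)*s55,y+.0068,.098+x*s55+(zs+z)*c55])+[q[0],q[1],0] for x in(-.02,.02) for y in(-.007,.007) for z in(.095,.14)]
        bb(n+" yellow %.3f"%zs,cv2.inRange(hsv,(22,150,80),(34,255,255)),P,p)
    for name,lo,hi in (("red",(0,150,80),(7,255,255)),("green",(45,150,120),(75,255,255))):
        m=cv2.inRange(hsv,lo,hi)
        for c in cv2.findContours(m,0,1)[0]:
            if cv2.contourArea(c)>15:
                b=cv2.boundingRect(c); X=ray(p,(b[0]+b[2]/2,b[1]+b[3]/2),.064 if name=="red" else .0105); L=Rc.T@(X-[q[0],q[1],0])
                if abs(L[0])<.12 and abs(L[1])<.2: print(n,name,b,L.round(4))
S=s["image"][150:300,200:360]
cv2.imwrite("pics/home.png",np.hstack([cv2.resize(S,(400,375),interpolation=2),cv2.resize(w["image"][100:400,:320],(400,375),interpolation=2)]))
E
```

```text
time_s: 20.88
eef_pos: [0.4738, -0.1914, 0.2526]
orientation: [3.14, -0.002, 2.987]
force: [-0.2, -0.1, 0.8]
grip_width: 0.0468
finger_force: 0.0
w yellow -0.055 [462.3 266.  513.5 326.9] seen 464 253 516 319
w yellow -0.045 [467.  263.9 521.4 327.1] seen 464 253 516 319
w red (298, 261, 30, 33) [-0.0076 -0.12    0.064 ]
w green (333, 290, 25, 5) [ 0.0363 -0.0847  0.0105]
t yellow -0.055 [334.  237.3 343.9 266.9] seen 334 241 342 267
t yellow -0.045 [334.1 239.  344.1 269. ] seen 334 241 342 267
t red (391, 243, 16, 11) [-0.0019 -0.1181  0.064 ]
s yellow -0.055 [286.9 184.1 310.  207. ] seen 290 184 312 214
s yellow -0.045 [288.4 179.5 311.5 202.6] seen 290 184 312 214
s red (331, 271, 9, 13) [0.0345 0.1618 0.064 ]
s red (245, 209, 11, 18) [ 0.0161 -0.0991  0.064 ]
```

View pics/home.png

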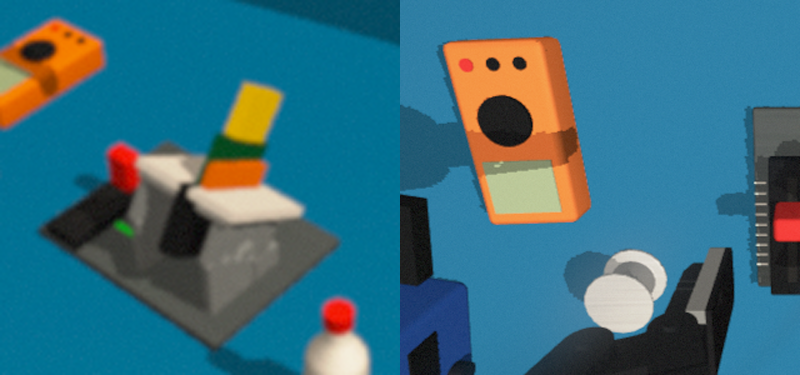

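The scene crop shows the module standing in the slot, with the handle top where the "home" model predicts it (row 184). I'll fit its pose, then the fader and the mark.

```bash
cat > fit.py <<'E'
from h import *
from scipy.optimize import least_squares
def red_mask(p,box):
    hsv=cv2.cvtColor(p["image"],cv2.COLOR_BGR2HSV); m=cv2.inRange(hsv,(0,140,60),(8,255,255))|cv2.inRange(hsv,(174,140,60),(180,255,255))
    x0,y0,x1,y1=box; k=np.zeros_like(m); k[max(y0,0):y1,max(x0,0):x1]=m[max(y0,0):y1,max(x0,0):x1]; return k
def hull(p,P,m):
    h=cv2.convexHull(np.rint(proj(p,P)*16).astype(np.int32)); k=np.zeros_like(m); cv2.fillConvexPoly(k,h,255,shift=4); return k
iou=lambda a,b:((a&b)>0).sum()/max(1,((a|b)>0).sum())
W=lambda L:Rc@np.array(L)+[q[0],q[1],0]
def fader(p):
    u=proj(p,W((.02,-.122,.05)))[0].astype(int); m=red_mask(p,(u[0]-60,u[1]-60,u[0]+60,u[1]+60)); best=(0,)
    for x in np.arange(-.03,.075,.001):
        for y in np.arange(-.128,-.114,.002):
            k=hull(p,[W((x+a,y+b,z)) for a in(-.01,.01) for b in(-.014,.014) for z in(.03,.064)],m); best=max(best,(round(iou(k,m),3),round(x,4),round(y,4)))
    return best
def mark(p):
    hsv=cv2.cvtColor(p["image"],cv2.COLOR_BGR2HSV); m=cv2.inRange(hsv,(45,110,70),(75,255,255)); u=proj(p,W((.033,-.085,.01)))[0].astype(int)
    k=np.zeros_like(m); k[u[1]-15:u[1]+15,u[0]-25:u[0]+25]=m[u[1]-15:u[1]+15,u[0]-25:u[0]+25]; ys,xs=np.nonzero(k)
    return (Rc.T@(ray(p,(xs.mean(),ys.mean()),.0105)-[q[0],q[1],0])).round(4) if len(xs) else None
def module(p):
    hsv=cv2.cvtColor(p["image"],cv2.COLOR_BGR2HSV); m=cv2.inRange(hsv,(22,150,80),(34,255,255)); u=proj(p,W((-.035,.007,.15)))[0].astype(int)
    k=np.zeros_like(m); k[u[1]-45:u[1]+45,u[0]-45:u[0]+45]=m[u[1]-45:u[1]+45,u[0]-45:u[0]+45]; m=k; r=[]
    for zs in np.arange(-.06,-.038,.0025):
        for th in np.arange(.4,.72,.02):
            c,s=np.cos(th),np.sin(th); O=np.array([-zs*s55*1,.0068,.098+zs*c55])
            r.append((round(iou(hull(p,[W(O+[x*c-z*s,y,x*s+z*c]) for x in(-.02,.02) for y in(-.007,.007) for z in(.095,.14)],m),m),3),round(zs,4),round(th,2)))
    return sorted(r)[-3:]
E
python3 - <<'E'
from fit import *
for n in ("wrist","top","scene"):
    p=snap(n); print(n,fader(p),mark(p),module(p))
E
```

```text
wrist (np.float64(0.921), np.float64(0.0), np.float64(-0.12)) [ 0.0354 -0.0852  0.0105] [(np.float64(0.886), np.float64(-0.05), np.float64(0.6)), (np.float64(0.903), np.float64(-0.0525), np.float64(0.62)), (np.float64(0.913), np.float64(-0.05), np.float64(0.62))]
top (np.float64(0.611), np.float64(0.003), np.float64(-0.118)) [ 0.0356 -0.0833  0.0105] [(np.float64(0.271), np.float64(-0.06), np.float64(0.56)), (np.float64(0.271), np.float64(-0.0575), np.float64(0.58)), (np.float64(0.271), np.float64(-0.0575), np.float64(0.6))]
scene (np.float64(0.602), np.float64(0.004), np.float64(-0.118)) [ 0.0349 -0.0917  0.0105] [(np.float64(0.842), np.float64(-0.055), np.float64(0.6)), (np.float64(0.859), np.float64(-0.055), np.float64(0.62)), (np.float64(0.864), np.float64(-0.055), np.float64(0.64))]
```

```bash
python3 -m crank '0.1 -0.2 0.5 0 0; 0.1 -0.42 1 0 0; 0.1 -0.42 1 0 0; 0.1 -0.42 1 0 0'
python3 -m crank '0.1 0 0 0.35 0; 0.1 0 0 0.7 0; 0.1 0 0 0.97 0; 0.1 0 0 0.97 0'
python3 -m crank '-1 0 0 0 0; -1 0 0 0 0; -1 0 0 0 0; -1 0 0 0 0'
python3 - <<'E'
from fit import *
print(edge(),module(snap("scene")))
E
```

```text
time_s: 21.68
eef_pos: [0.5426, -0.0796, 0.2535]
orientation: [-3.141, -0.001, 2.991]
force: [0.3, -0.3, 0.0]
grip_width: 0.047
finger_force: 0.0
time_s: 22.18
eef_pos: [0.5398, -0.0812, 0.135]
orientation: [3.141, -0.006, 2.986]
force: [-0.3, -0.6, 0.8]
grip_width: 0.047
finger_force: 0.0
time_s: 22.68
eef_pos: [0.5438, -0.0811, 0.1393]
orientation: [-3.14, 0.003, 2.988]
force: [-0.8, -1.1, 5.9]
grip_width: 0.0133
finger_force: 58.9
[ 0.0072  0.0066 -0.0534] [(np.float64(0.324), np.float64(-0.055), np.float64(0.6)), (np.float64(0.325), np.float64(-0.0575), np.float64(0.6)), (np.float64(0.327), np.float64(-0.06), np.float64(0.6))]
```

```bash
python3 -m crank '-1 -0.02 0 -0.012 0; -1 -0.04 0 -0.024 0; -1 -0.04 0 -0.024 0'
python3 -c "from h import *; print(edge())"
python3 -m crank '-1 -0.02 0 -0.012 0; -1 -0.03 0 -0.018 0; -1 -0.03 0 -0.018 0'
python3 - <<'E'
from fit import *
print(edge()); s=snap("scene"); w=snap("wrist")
cv2.imwrite("pics/x.png",s["image"]); import ang; print(ang.angle())
E
```

```text
time_s: 23.1
eef_pos: [0.5454, -0.0811, 0.1398]
orientation: [-3.141, -0.004, 2.988]
force: [-5.6, -0.5, 4.2]
grip_width: 0.013
finger_force: 58.9
[ 0.0088  0.0069 -0.0538]
time_s: 23.48
eef_pos: [0.5463, -0.081, 0.1402]
orientation: [-3.141, -0.01, 2.988]
force: [-8.6, -0.6, -0.1]
grip_width: 0.0129
finger_force: 58.5
[ 0.0099  0.0071 -0.054 ]
([(np.float64(0.13768115942028986), np.float64(0.36)), (np.float64(0.1378238341968912), np.float64(0.37)), (np.float64(0.1392931392931393), np.float64(0.35000000000000003))], array([281, 203,  25,  13, 136], dtype=int32))
```

```bash
python3 -m crank '-1 -0.02 0 -0.012 0; -1 -0.042 0 -0.025 0; -1 -0.055 0 -0.005 0; -1 -0.065 0 0.01 0; -1 -0.065 0 0.01 0'
python3 -c "from h import *; print(edge())"
```

```text
time_s: 24.25
eef_pos: [0.5545, -0.082, 0.1415]
orientation: [3.142, -0.008, 2.988]
force: [-13.3, 1.6, 13.5]
grip_width: 0.013
finger_force: 60.7
[ 0.0176  0.0074 -0.0571]
```

```bash
python3 -m crank '-1 0.014 0 0.009 0; -1 0.028 0 0.017 0; -1 0.043 0 0.026 0; -1 0.043 0 0.026 0'
python3 -c "from h import *; print(edge())"
```

```text
time_s: 24.75
eef_pos: [0.5536, -0.0818, 0.1411]
orientation: [3.141, 0.002, 2.989]
force: [-9.1, 1.2, 20.0]
grip_width: 0.0131
finger_force: 61.6
[ 0.0165  0.0074 -0.057 ]
```

```bash
python3 -m crank '-1 0.009 0 -0.014 0; -1 0.02 0 -0.007 0; -1 0.03 0 -0.001 0; -1 0.03 0 -0.001 0'
python3 -c "from h import *; print(edge())"
python3 -m crank '-1 0.007 0 0.0043 0; -1 0.014 0 0.0086 0; -1 0.014 0 0.0086 0'
python3 -c "from h import *; print(edge())"
```

```text
time_s: 25.25
eef_pos: [0.5523, -0.0817, 0.1409]
orientation: [3.141, 0.006, 2.989]
force: [-2.3, 1.9, 12.7]
grip_width: 0.013
finger_force: 60.6
[ 0.0154  0.0073 -0.0566]
time_s: 25.62
eef_pos: [0.5518, -0.0817, 0.1407]
orientation: [3.141, 0.009, 2.989]
force: [-0.1, 1.5, 16.3]
grip_width: 0.0133
finger_force: 60.8
[ 0.0148  0.0073 -0.0564]
```

```bash
python3 -m crank '-1 0.012 0 0.0 0; -1 0.022 0 0.006 0; -1 0.03 0 0.01 0; -1 0.03 0 0.01 0'
python3 -c "from h import *; print(edge())"
```

```text
time_s: 26.12
eef_pos: [0.5494, -0.0815, 0.1393]
orientation: [3.141, 0.011, 2.989]
force: [3.2, 0.3, 13.5]
grip_width: 0.0132
finger_force: 60.5
[ 0.012   0.0071 -0.0563]
```

```bash
python3 -m crank '-1 -0.009 0 0.014 0; -1 -0.017 0 0.028 0; -1 -0.017 0 0.028 0'
python3 -c "from h import *; print(edge())"
python3 -m crank '-1 0.009 0 -0.014 0; -1 0.02 0 -0.032 0; -1 0.02 0 -0.032 0'
python3 -c "from h import *; print(edge())"
```

```text
time_s: 26.5
eef_pos: [0.5499, -0.0816, 0.1391]
orientation: [-3.141, 0.01, 2.989]
force: [-8.8, 2.5, 36.1]
grip_width: 0.0128
finger_force: 63.9
[ 0.0124  0.0071 -0.0568]
time_s: 26.88
eef_pos: [0.5492, -0.0815, 0.1393]
orientation: [3.141, 0.011, 2.989]
force: [4.1, -0.2, 8.5]
grip_width: 0.0131
finger_force: 59.8
[ 0.0119  0.0071 -0.0562]
```

Release, withdraw and recheck.

```bash
python3 -m crank '0.1 0 0 0 0; 0.1 0 0 0 0; 0.1 0 0 0 0'
python3 -m crank '0.1 0 0 -0.4 0; 0.1 0 0 -0.8 0; 0.1 0 0 -0.97 0; 0.1 0 0 -0.97 0'
python3 -m crank '0.1 0.25 -0.5 0 0; 0.1 0.49 -1 0 0; 0.1 0.49 -1 0 0; 0.1 0.49 -1 0 0'
python3 - <<'E'
from fit import *
for n in ("wrist","scene"):
    p=snap(n); print(n,fader(p),mark(p),module(p))
E
```

```text
time_s: 27.25
eef_pos: [0.5437, -0.0805, 0.1356]
orientation: [3.141, -0.002, 2.988]
force: [0.2, -0.6, 0.5]
grip_width: 0.0473
finger_force: 0.0
time_s: 27.75
eef_pos: [0.5452, -0.081, 0.2542]
orientation: [-3.141, 0.003, 2.988]
force: [-0.7, 0.3, -0.6]
grip_width: 0.0468
finger_force: 0.0
time_s: 28.25
eef_pos: [0.4672, -0.1905, 0.2515]
orientation: [3.14, -0.002, 2.986]
force: [-0.3, 0.5, -0.4]
grip_width: 0.0469
finger_force: 0.0
wrist (np.float64(0.902), np.float64(-0.001), np.float64(-0.12)) [ 0.0355 -0.0855  0.0105] [(np.float64(0.867), np.float64(-0.05), np.float64(0.58)), (np.float64(0.906), np.float64(-0.0525), np.float64(0.58)), (np.float64(0.917), np.float64(-0.055), np.float64(0.58))]
scene (np.float64(0.609), np.float64(0.004), np.float64(-0.118)) [ 0.0352 -0.092   0.0105] [(np.float64(0.833), np.float64(-0.055), np.float64(0.58)), (np.float64(0.833), np.float64(-0.055), np.float64(0.6)), (np.float64(0.835), np.float64(-0.0575), np.float64(0.6))]
```

```bash
python3 -c "
from fit import *
print(cmd(W((-.001,-.1205,.25))),cmd(W((-.001,-.1205,.036))))"
```

```text
[-0.714 -0.07   0.016] [-0.716 -0.072  1.799]
```

```bash
python3 -m crank '0.1 -0.4 -0.04 0 0; 0.1 -0.714 -0.07 0.3 0; 0.1 -0.714 -0.07 0.7 0; 0.1 -0.714 -0.07 0.9 0; 0.1 -0.714 -0.07 0.9 0'
python3 - <<'E'
from fit import *
print(cmd(W((-.001,-.1205,.036)))); w=snap("wrist"); print(fader(w),mark(w))
E
```

```text
time_s: 28.98
eef_pos: [0.5504, -0.2094, 0.142]
orientation: [3.14, -0.005, 2.991]
force: [-0.5, 0.4, 0.6]
grip_width: 0.0468
finger_force: 0.0
[-0.016 -0.013  0.883]
(np.float64(0.925), np.float64(-0.001), np.float64(-0.12)) [ 0.0354 -0.0854  0.0105]
```

```bash
python3 -m crank '0.1 -0.01 -0.01 0.4 0; 0.1 -0.016 -0.012 0.7 0; 0.1 -0.016 -0.012 0.88 0; 0.1 -0.016 -0.012 0.88 0'
python3 -m crank '-1 0 0 0 0; -1 0 0 0 0; -1 0 0 0 0; -1 0 0 0 0'
python3 - <<'E'
from fit import *
p,_=tool(); print((Rc.T@(p-[q[0],q[1],0])).round(4)); w=snap("wrist"); print(fader(w),mark(w))
E
```

```text
time_s: 29.52
eef_pos: [0.5531, -0.2129, 0.0392]
orientation: [3.141, -0.001, 2.989]
force: [-0.7, 0.7, 0.5]
grip_width: 0.0472
finger_force: 0.0
time_s: 30.02
eef_pos: [0.555, -0.2123, 0.0419]
orientation: [3.14, 0.004, 2.99]
force: [1.5, 5.6, 2.9]
grip_width: 0.0266
finger_force: 60.6
[ 0.0026 -0.1214  0.0419]
(np.float64(0.648), np.float64(0.004), np.float64(-0.12)) [ 0.0349 -0.0763  0.0105]
```

```bash
python3 -m crank '-1 -0.08 0 0 0; -1 -0.16 0 0 0; -1 -0.23 0 0 0; -1 -0.29 0 0 0; -1 -0.29 0 0 0'
python3 -m crank '0.1 0 0 0 0; 0.1 0 0 0 0; 0.1 0 0 0 0'
python3 -m crank '0.1 0 0 -0.4 0; 0.1 0 0 -0.8 0; 0.1 0.1 0 -0.9 0; 0.1 0.3 0 -0.9 0; 0.1 0.3 0 -0.9 0'
python3 - <<'E'
from fit import *
w=snap("wrist","end"); print(fader(w),mark(w))
s=snap("scene"); print(fader(s),mark(s))
E
```

```text
time_s: 30.7
eef_pos: [0.5898, -0.2178, 0.0419]
orientation: [3.14, 0.005, 2.99]
force: [2.3, 5.3, 2.2]
grip_width: 0.027
finger_force: 60.6
time_s: 31.08
eef_pos: [0.5876, -0.2193, 0.0399]
orientation: [-3.141, 0.001, 2.988]
force: [0.4, 0.5, 0.2]
grip_width: 0.0471
finger_force: 0.0
time_s: 31.7
eef_pos: [0.5498, -0.2128, 0.1468]
orientation: [3.141, -0.002, 2.987]
force: [-0.3, 0.2, 0.6]
grip_width: 0.047
finger_force: 0.0
(np.float64(0.922), np.float64(0.035), np.float64(-0.12)) [ 0.0354 -0.0853  0.0105]
(np.float64(0.742), np.float64(0.039), np.float64(-0.118)) [ 0.0349 -0.0913  0.0105]
```

View pics/end.png

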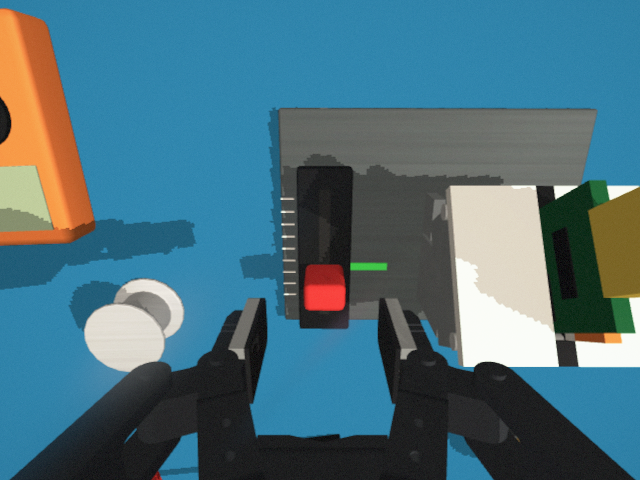

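```bash
python3 -c "
from fit import *
print(module(snap('scene')))"
```

```text
[(np.float64(0.835), np.float64(-0.0575), np.float64(0.6)), (np.float64(0.837), np.float64(-0.055), np.float64(0.6)), (np.float64(0.838), np.float64(-0.055), np.float64(0.58))]
```

The final view shows the red grip (rows 264–310) over the green line (row 266) once perspective is allowed for. The module is seated in the slot and the hand is clear of everything, so I'm handing in.

```bash
python3 -c "
from bench import bot
print(bot.finish_job())"
```

```text
the job is handed in; nothing more can be done
None
```

I handed the job in at about 32 s: by the camera fits the yellow module is fully home in the cradle and released, and the red fader, moved afterwards, sits within about 1 mm of the green mark; the hand-in returned no verdict.

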